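Clip the spare rail module from the tilting bin onto the lathe's mounting rail

TASK

Tilt the yellow bin well forward, near to its stop, and take out the grey rail module. Hook the module's rigid lip under the rail's edge on the robot's side, in the free stretch between the black unit and the end stop, then rock it down until its sprung foot clicks under the far edge and it sits flat on the rail. Finally tilt the empty bin fully shut, leaving everything else on the bench where it is.

Things in the scene. Friction and masses are not known exactly. Their poses are not given: they have to be found in the camera images.
- bin_frame: Fixed steel frame of the tilting bin, base 200 x 220 mm. Origin on the bench top (z = 0) right below the middle of the bin's pivot line. x points from the bin's front (robot side) to its back, y along the pivot line, z up. A yellow top plate (z 243 to 247 mm, y -106 to 106 mm) covers x from 20 to 125 mm.
- bin_pivot (a point): Middle of the bin's bottom pivot line, 65 mm above bin_frame's origin, same axes. The open-topped yellow bin, when shut, spans in these axes: outside x -55 to 115, y -93 to 93, z 0 to 120 mm; walls and floor 3 mm thick.
- bin (a joint): Tilt of the yellow bin about its pivot line, rad: 0 = shut (upright), 0.65 = fully forward on its stop, top swung toward the frame's -x and down. The hinge is slightly stiff: near the stop the bin stays when let go, at small angles it falls shut. A few newtons at the handle move it.
- bin_handle (a point): Middle of the bin's handle: a round 12 mm steel bar along the frame's y, 110 mm long, its axis 48 mm in front of the bin's front wall. Moves and turns with the bin; when shut it lies at x -103, z 112 mm from bin_pivot (177 mm above the bench).
- module: The rail module to fit: loose stepped grey plastic case, about 0.4 kg, at first upright in the bin, lip end toward the bin's front; it may slide to the front wall when the bin tilts. Origin: middle of the case's flat underside; x along it toward the sprung foot, y across, z up. Case 120 (x) x 46 (y) x 48 mm high; two legs below it reach z -24 mm.
- module_grip (a point): Middle of the raised block on top of the case, at (0, 0, 62) mm in the module's axes. The block measures 64 (x) x 46 (y) mm, z 48 to 78 mm: grip it across y, from the module's top.
- module_press (a point): Flat shoulder of the case at its foot end, at (52, 0, 48) mm in the module's axes: a place to press on (shoulder x 32 to 60 mm).
- module_lip (a point): Upper inner edge of the rigid lip, at (-31.5, 0, -9) mm in the module's axes. The lip (8 mm long, z -15 to -9) points from the rigid leg (x -46 to -39.5 mm) toward the foot, so that there is a 9 mm slot below the case. The 4 mm rail flange enters it best with the foot end raised by 0.3 to 0.4 rad.
- module_foot (a point): Tip of the sprung foot's tooth, at (33, 0, -6) mm in the module's axes. The foot's leg is at x 39.5 to 46; below the tooth a ramp runs from (33, -9) to (40.5, -24) mm (x, z). On the rail's edge the foot yields outward (+x, up to 9 mm, 1 N + 0.5 N/mm) and snaps under the flange: 5 to 20 N on the foot end's shoulder clicks it.
- rail: Steel mounting rail on a grey plate 130 x 290 x 8 mm fixed to the bench. Origin on the bench top (z = 0) below the rail's middle; the rail runs along y, 280 mm long; -x is the robot's side, z up. Its flange is 75 mm wide (x -37.5 to 37.5), z 38 to 42 mm; the web below is 40 mm wide, so each edge overhangs with 30 mm free below.
- rail_top (a point): Middle of the rail's flat top, 42 mm above rail's origin, same axes. Seated, the module's underside lies flat on it, module x along rail x, the rail's edges between the module's legs with 2 mm play each side.
- fitted_unit: Black unit of the module's shape, already fitted and immovable on the rail near one end (either end). Origin: middle of its underside; 46 mm wide along the rail, 120 mm across it, 78 mm high.
- end_stop: Steel end stop fixed on the rail near its other end: 12 mm along the rail, 100 mm across, 40 mm high; origin: middle of its underside. The module's free stretch lies between it and the fitted unit (about 160 to 185 mm clear).
- oil_cup: small brass oil cup, 36 mm diameter, 66 mm high, standing between the bin frame and the rail plate (leave alone)
- parts_cup: open grey plastic parts cup, 80 mm diameter, 85 mm high, standing on the robot's side of the bench middle (leave alone)
- wrench: steel wrench, 190 mm, lying at the left side (leave alone)
- mallet: hammer, 280 mm, lying at the right side (leave alone)
Things that resemble listed ones, but are neither listed nor needed, are in the scene too. What is shaped like the module but blue, pink or purple is not meant.

How it is judged (in metres and radians):
On the way, in this order (a step that is already met when the one before it is completed fails the run):
1. the bin is tilted forward (over 0.5 rad) (value of joint bin above 0.5 rad), for 0.2 s.
2. the module has been taken out of the bin (over 180 mm sideways from the frame's origin) (horizontal distance between module and bin_frame above 0.18 m), for 0.1 s.
3. the lip is hooked under the rail's robot-side edge while the foot end is still raised (module over 0.06 rad from flat) (x of module_lip in the frame of rail_top between -0.0362 and -0.02 m and z of module_lip in the frame of rail_top between -0.025 and -0.0035 m and y of module in the frame of rail_top between -0.13 and 0.13 m and angle between the z axis of module and the z axis of rail_top, either way round above 0.06 rad), for 0.1 s.
4. the module is rocked down flat, lip and sprung foot both under the rail's edges (x of module_lip in the frame of rail_top between -0.0362 and -0.02 m and z of module_lip in the frame of rail_top between -0.025 and -0.0035 m and y of module in the frame of rail_top between -0.13 and 0.13 m and angle between the z axis of module and the z axis of rail_top, either way round below 0.04 rad and z of module in the frame of rail_top between -0.003 and 0.003 m and x of module_foot in the frame of rail_top below 0.0362 m and z of module_foot in the frame of rail_top below -0.0035 m), for 0.2 s.
5. the bin is shut (under 0.06 rad) (value of joint bin below 0.06 rad), for 0.2 s.
At the end, for the whole second after the job is handed in: The module sits flat on the rail (within 3 mm and 0.04 rad) between the unit and the end stop, lip under the robot-side edge and sprung foot's tooth under the far edge, at rest; the bin is shut to within 0.06 rad (all of step 4 and value of joint bin below 0.06 rad and linear speed of module below 0.02 m/s); the robot touches nothing.
It fails at once if a loose bystander is pushed more than 30 mm (distance of any of oil_cup, parts_cup, wrench, mallet from where it was at the start of the episode above 0.03 m).
It fails at once if an upright bystander is tipped over (beyond 0.5 rad) (angle between any of oil_cup, parts_cup's own z axis and vertical above 0.5 rad).
It also fails if it takes over 70 s, if anything falls off the work surface, if the arm or the gripper's body presses on something with over 40 N, if the wrist force passes 120 N, or if a joint passes its speed limit or range.

ROBOT

A 6-joint arm with a two-finger parallel gripper is mounted at the origin on the work surface. World frame = base frame: x ahead of the robot, y to its left, z up, the work surface at z = 0. Lengths are in m, angles in degrees, forces in N, time in s.
With the tool pointing down it reaches from about 0.3 to 0.75 m from the base axis. Payload 8.5 kg.
Tool frame: the origin (TCP) lies between the finger pads; the fingertips stand 17 mm ahead of it and the grasp point (between the pads) lies 2 mm behind it (env.tip_reach is the distance from the TCP to the fingertips, in m); z points along the fingers, y is the line along which they close (so a half turn about z gives the same grasp; the last joint's range is limited). The gripper opens to 85 mm and grips with 20 to 120 N. Pads are 22 mm wide; open, the fingers measure 114 mm over their backs; the gripper's body (76 mm by 85 mm) begins 54 mm behind the grasp point. The pads swing forward as they close: fully open they stand 13 mm farther back than shut.
Start: joints at [63.237, 21.807, 74.336, -0, 83.858, -12.336], TCP at [0.137, 0.533, 0.248] pointing down, gripper open.
Joint ranges: [-178.18, 178.18], [-50.72, 133.34], [12.68, 142.11], [-81.47, 261.47], [9.98, 163.14], [-165.26, 165.26]. Speed limits (degrees/s): [136.94, 136.94, 180, 180, 180, 180].

INTERFACE

Orientations are given as a 3x3 rotation matrix whose columns are the frame's x, y, z axes.
In Python, from rig import env, viewer gives the robot as it stands.
- The arm moves only by the tool move_arm, never from a script. Its argument "motion" is a list of rows, each a list of 2 entries, a list of its own where there are three numbers: the shift along the tool's x, y, z normalised to -1 to 1, where 1 is 50 mm, then the turn, a rotation vector about the tool's x, y, z normalised to -1 to 1, where 1 is 8 degrees. A call has 1 to 20 rows; each row shifts and turns the commanded pose from where the row before left it, along the tool's axes as they then stand; what a row does not reach is not made up. A row lasts 1/10 s, in which the tool goes at most 50 mm and 8.59 degrees, less where a joint would pass 70% of its speed; a pose out of reach is approached as far as the arm can. A call with a number of a shift or a turn outside -1 to 1 is refused whole. A call with a gripper value outside its range is refused whole. "claw" is the closure, from 0 (fully open) to 1 (shut), set as the call begins (left out, the last holds). The fingers move at their own pace and stop on an object; "force" is the grip in N (left out, the last holds). Time passes only in rows, so rows that do not move let the fingers close. It gives the time, the measured TCP pose, the force, the opening and the grip force at its end, in the units of the state.
- env.observe(): the state, without advancing time (a new reading comes with each control period).
- viewer.get_image(name): name is "scene" or "top" or "wrist"; returns a dict with "frame" (384x512x3 uint8, red, green, blue), "depth" (384x512 float32, m along the optical axis (not along the pixel's ray), 0 where there is no reading), "fx", "fy", "cx", "cy" (pixels), "eye" and "attitude" of the camera in the world; the wrist camera has in their place "T_tool_cam" (4x4, takes a point from camera to tool coordinates, whose origin is the TCP and whose axes are the flange's). Camera axes: x right, y up, looking along -z (the intrinsics and any distortion apply to the point x, -y, -z); pixel columns grow to the right and rows downward; lengths in m; the calibration is good to about 2 mm. A picture is of the moment at which its call begins: read the wrist's pose just before it.
- env.close_job(): hands the job in; it is judged then, once.
The state is a dict: "time_s": time; "q": joint angles; "qvel": joint speeds; "joint_efforts": joint torques, N m; "position": TCP position; "tool_rot": TCP orientation; "ft_force": force on the tool from outside, world axes, zero at the start; "wrist_torque": the same for the moment, N m; "grip_width": finger opening in m; "gripper_force": force on a finger pad.
Only numpy, scipy, OpenCV 4.12 (cv2) and the standard library are available. Lean on these libraries where they do the work, as an engineer would, in place of code of your own. Each camera call takes 0.05 s, during which the arm holds its last target. There are 200 camera calls.

## Working session

There is one attempt and no reset: what is moved stays moved. The work goes in short steps, Python scripts to look and compute and a tool call to move; the robot and the scene stay as the last step left them, time stands still between calls to the robot, and variables do not carry over. Pictures are saved under pics/ and viewed, at most 10 in all, crops included, and the job is handed in when it is done.

Besides the shell and the picture viewer there is one more tool, called after "Request:" as a command line: name --argument value ..., lists and objects as JSON in quotes. move_arm: Moves the arm, as the interface text tells. Scaled input: -1 to 1 covers 50 mm each way for a shift and 8 degrees each way for a turn. Its arguments: {"type":"object","properties":{"motion":{"type":"array","items":{"type":"array"}},"claw":{"type":"number"},"force":{"type":"number"}},"required":["motion"]}

```bash
ls; mkdir -p pics
cat > h.py <<'E'
import numpy as np, cv2
from rig import env, viewer
def grab(name,tag):
    s=env.observe(); im=viewer.get_image(name)
    if 'T_tool_cam' in im:
        T=np.eye(4);T[:3,:3]=np.array(s['tool_rot']);T[:3,3]=s['position'];T=T@np.array(im['T_tool_cam'])
    else:
        T=np.eye(4);T[:3,:3]=np.array(im['attitude']);T[:3,3]=im['eye']
    np.savez(f'pics/{tag}.npz',f=im['frame'],d=im['depth'],k=[im['fx'],im['fy'],im['cx'],im['cy']],T=T)
    cv2.imwrite(f'pics/{tag}.png',im['frame'][:,:,::-1]); return im
def cloud(tag):
    z=np.load(f'pics/{tag}.npz');d=z['d'];fx,fy,cx,cy=z['k'];v,u=np.mgrid[:d.shape[0],:d.shape[1]]
    P=np.stack([(u-cx)/fx*d,-(v-cy)/fy*d,-d],-1)
    W=P@z['T'][:3,:3].T+z['T'][:3,3]; W[d<=0]=np.nan
    return W,z['f']
E
python3 - <<'E'
from h import *
for n in ['top','scene']:
    im=grab(n,n+'0'); print(n,[k for k in im if k not in('frame','depth')],im['eye'])
a=cv2.imread('pics/top0.png');b=cv2.imread('pics/scene0.png')
cv2.imwrite('pics/both0.png',cv2.resize(np.vstack([a,b]),(800,1200))[:,:]) 
s=env.observe();print(s['tool_rot'],s['position'])
E
```

```text
pics
top ['fx', 'fy', 'cx', 'cy', 'eye', 'attitude'] [ 0.29061531 -0.00579257  1.81248842]
scene ['fx', 'fy', 'cx', 'cy', 'eye', 'attitude'] [0.63227258 0.81464189 1.12714707]
[[-9.68476081e-01  2.49105878e-01 -5.83952701e-04]
 [ 2.49106400e-01  9.68475468e-01 -1.12676748e-03]
 [ 2.84859464e-04 -1.23671370e-03 -9.99999195e-01]] [0.13690185 0.53246104 0.24778595]
```

View pics/top0.png

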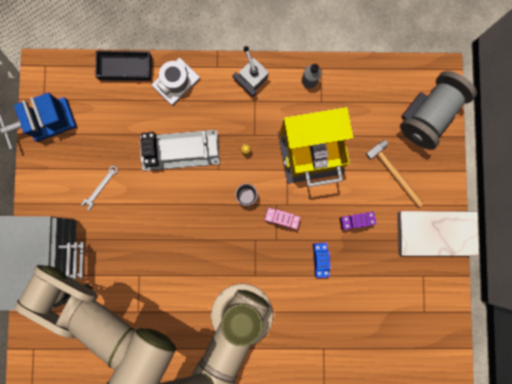

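View pics/scene0.png

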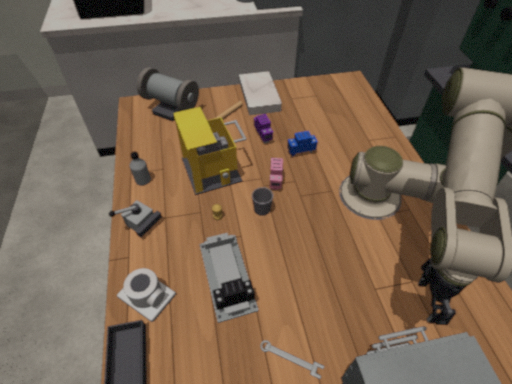

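The top view shows the yellow bin at about (317,145), with the grey module inside at (320,155) and the handle at (325,180). The rail is at (180,150), with the black unit at its left end (149,150) and the end stop at (214,148).

Lookalikes are pink (283,218), purple (358,221) and blue (322,260). All three are coloured and lie on the bench, so I choose the grey one inside the bin.

Run:
```python
from h import *
W,f=cloud('top0')
def rect(m,l):
    p=W[m][:,:2]; r=cv2.minAreaRect((p*1000).astype(np.float32)); print(l,m.sum(),np.round(r[0],1),np.round(r[1],1),round(r[2],2),'z',np.round(np.median(W[m][:,2]),4))
v,u=np.mgrid[:384,:512]; z=W[...,2]
roi=(u>130)&(u<228)&(v>120)&(v<180)
rect(roi&(abs(z-.042)<.008),'rail'); rect(roi&(abs(z-.008)<.005),'plate'); rect(roi&(abs(z-.120)<.008),'unit'); rect(roi&(abs(z-.082)<.006)&(u>195),'stop'); rect(roi&(abs(z-.09)<.006)&(u<165),'unitshould')
b=(u>270)&(u<362)&(v>98)&(v<195)
rect(b&(abs(z-.245)<.012),'plate')
rect(b&(abs(z-.177)<.012)&(v>165),'handle')
rect((abs(u-320)<10)&(abs(v-157)<16)&(z>.1)&(z<.2),'mod')
for vv in range(140,192,3): print(vv,np.round(W[vv,312:340:4,2]*1000).tolist())
for l,(a,c) in dict(oil=(246,150),cup=(247,196)).items(): print(l,W[c,a])
im=cv2.imread('pics/top0.png')[90:200,130:360]; cv2.imwrite('pics/c1.png',cv2.resize(im,None,fx=3.4,fy=3.4,interpolation=2))
```

```text
rail 1071 [614.7 240.4] [111.5 284.4] 11.14 z 0.0421
plate 1499 [608.  241.3] [221.4 361.9] 0.42 z 0.0064
unit 236 [599.  338.9] [65.4 47.2] 4.42 z 0.1205
stop 55 [616.7 140. ] [95.5 11.8] 4.36 z 0.081
unitshould 169 [599.4 338.6] [120.5  46.6] 5.89 z 0.0901
plate 2025 [ 643.9 -246.8] [106.1 212.8] 10.15 z 0.2469
handle 255 [ 491.1 -253.8] [ 68.4 159.6] 1.38 z 0.1812
mod 437 [ 561.  -262.1] [88.5 77.5] 9.18 z 0.1638
140 [243.0, 247.0, 250.0, 248.0, 246.0, 237.0, 246.0]
143 [251.0, 240.0, 246.0, 175.0, 64.0, 68.0, 64.0]
146 [168.0, 163.0, 176.0, 168.0, 64.0, 59.0, 67.0]
149 [156.0, 172.0, 175.0, 169.0, 68.0, 71.0, 65.0]
152 [145.0, 172.0, 172.0, 165.0, 66.0, 55.0, 60.0]
155 [129.0, 175.0, 166.0, 170.0, 66.0, 60.0, 70.0]
158 [114.0, 168.0, 152.0, 132.0, 73.0, 69.0, 75.0]
161 [108.0, 135.0, 144.0, 137.0, nan, 66.0, 68.0]
164 [94.0, 143.0, 140.0, 141.0, 62.0, 68.0, 80.0]
167 [67.0, 137.0, 132.0, 176.0, 173.0, 150.0, 131.0]
170 [161.0, 143.0, 126.0, 101.0, 75.0, 12.0, 17.0]
173 [60.0, 16.0, 9.0, 17.0, 8.0, -4.0, 11.0]
176 [8.0, 15.0, 16.0, 8.0, -6.0, 4.0, -1.0]
179 [0.0, 0.0, -4.0, 3.0, nan, 174.0, 184.0]
182 [0.0, 184.0, 185.0, 180.0, 179.0, 178.0, -0.0]
185 [175.0, 177.0, 3.0, -4.0, -1.0, 7.0, -6.0]
188 [3.0, 6.0, -1.0, 8.0, -1.0, 4.0, 2.0]
191 [-1.0, -8.0, -10.0, 3.0, -3.0, 4.0, -2.0]
oil [ 0.59758256 -0.01072295  0.07027841]
cup [ 0.43513685 -0.01539604  0.00605017]
```

View pics/c1.png

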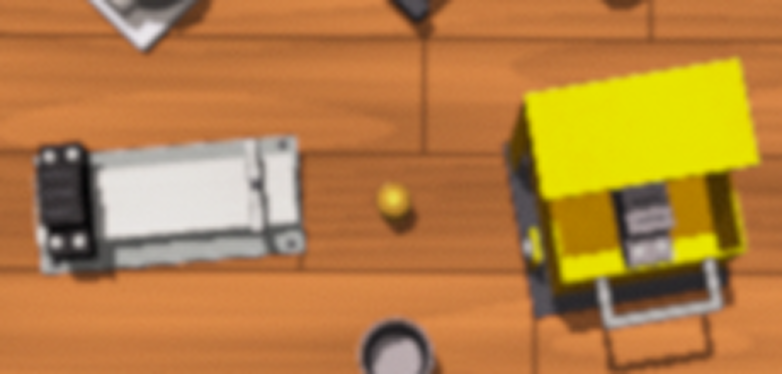

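The crop confirms the grey module in the bin (crop pixel 648,220), the plain rail stretch (90–250,190), the black unit at left and the end stop at right. I'll move over the rail for a wrist look first.

Request:
move_arm --motion '[[[0, 0, -0.3], [0, 0, 0.9]], [[0, 0, -0.3], [0, 0, 0.9]], [[0, 0, -0.3], [0, 0, 0.9]], [[0, 0, -0.3], [0, 0, 0.9]], [[0, 0, -0.2], [0, 0, 0.9]], [[0, 0, -0.2], [0, 0, 0.9]], [[0, 0, 0], [0, 0, 0.9]], [[0, 0, 0], [0, 0, 0.9]], [[0, 0, 0], [0, 0, 1]], [[-0.77, 0.64, 0], [0, 0, 0]], [[-0.77, 0.64, 0], [0, 0, 0]], [[-0.77, 0.64, 0], [0, 0, 0]], [[-0.77, 0.64, 0], [0, 0, 0]], [[-0.77, 0.64, 0], [0, 0, 0]], [[-0.77, 0.64, 0], [0, 0, 0]], [[-0.77, 0.64, 0], [0, 0, 0]], [[-0.77, 0.64, 0], [0, 0, 0]], [[-0.77, 0.64, 0], [0, 0, 0]], [[0, 0, 0], [0, 0, 0]]]'

```text
time_s: 2.0
position: [0.4838, 0.2378, 0.3269]
tool_rot: [[-0.167, 0.986, -0.001], [0.986, 0.167, -0.001], [-0.001, -0.002, -1.0]]
ft_force: [-0.8, 0.5, -0.8]
grip_width: 0.0853
gripper_force: 0.0
```

Run:
```python
from h import *
im=grab('wrist','w1'); print(np.round(im['T_tool_cam'],3).tolist())
s=env.observe();print(s['time_s'],s['position'],np.round(s['tool_rot'],3).tolist())
W,f=cloud('w1');z=W[...,2]
def rect(m,l):
    if m.sum()<20: print(l,'none');return
    m=cv2.morphologyEx(m.astype(np.uint8),cv2.MORPH_OPEN,np.ones((3,3)))>0
    p=W[m][:,:2]; r=cv2.minAreaRect((p*1000).astype(np.float32)); print(l,m.sum(),np.round(r[0],1),np.round(r[1],1),round(r[2],2),'z',np.round(np.median(W[m][:,2]),4))
rect(abs(z-.042)<.004,'rail');rect(abs(z-.008)<.003,'plate');rect(abs(z-.12)<.004,'unit');rect(abs(z-.082)<.004,'stop');rect(abs(z-.09)<.003,'sh')
```

```text
[[0.001, 0.945, 0.326, 0.084], [1.0, -0.001, -0.0, -0.001], [-0.0, 0.326, -0.945, -0.125], [0.0, 0.0, 0.0, 1.0]]
2.05 [0.48191763 0.23965767 0.32720996] [[-0.169, 0.986, -0.002], [0.986, 0.169, -0.001], [-0.0, -0.002, -1.0]]
rail 7952 [577.7 167. ] [536.4 409.4] 14.1 z 0.0413
plate 5282 [405.   58.1] [673.9 534.8] 16.72 z 0.0073
unit 2892 [598.2 336.7] [64.1 45.9] 5.38 z 0.1194
stop 660 [502.6  61.6] [279.3  79. ] 48.0 z 0.083
sh 1611 [598.3 336.9] [120.   45.8] 5.53 z 0.0894
```

View pics/w1.png

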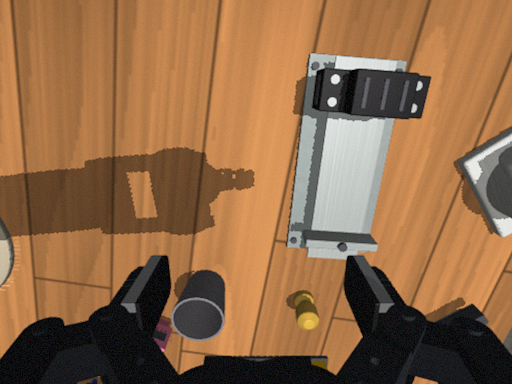

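The wrist view shows the rail from (355,60) to (335,255), the black unit at (370,93), the stop at (340,243), the oil cup at (306,310) and the parts cup at (200,305).

Run:
```python
from h import *
W,f=cloud('w1');z=W[...,2];v,u=np.mgrid[:384,:512]
roi=(u>280)&(u<440)&(v<262)
def rect(m,l):
    n,L,st,_=cv2.connectedComponentsWithStats(m.astype(np.uint8)); m=L==1+np.argmax(st[1:,4])
    p=W[m][:,:2]; r=cv2.minAreaRect((p*1000).astype(np.float32)); print(l,m.sum(),np.round(r[0],1),np.round(r[1],1),round(r[2],2),'z',np.round(np.median(W[m][:,2]),4))
    return m
m=rect(roi&(abs(z-.042)<.005),'rail');rect(roi&(abs(z-.082)<.006)&(v>215),'stop'); rect(roi&(abs(z-.008)<.006),'plate')
# edges of flange per row, free stretch
A=[];B=[]
for r in range(130,225,2):
    c=np.where(m[r])[0]
    if len(c)>10: A.append(W[r,c[0],:2]);B.append(W[r,c[-1],:2])
for P in (A,B):
    P=np.array(P); k=np.polyfit(P[:,1],P[:,0],1); res=P[:,0]-np.polyval(k,P[:,1]); g=abs(res)<.003; k=np.polyfit(P[g,1],P[g,0],1); print('edge x at y=.24',np.polyval(k,.24),'yaw',np.degrees(np.arctan(-k[0])),res.std())
```

```text
rail 6497 [603.8 226.9] [ 97.7 171.4] 7.8 z 0.0413
stop 324 [616.7 139.2] [98.5 11.3] 5.27 z 0.0767
plate 4023 [607.3 237.5] [129.9 290.1] 5.37 z 0.0073
edge x at y=.24 0.5699307507832531 yaw 5.374763563883064 0.0002463439911425065
edge x at y=.24 0.644413158917811 yaw 5.4298396066648165 0.0005074737519209792
```

Request:
move_arm --motion '[[[-0.9, 0, 0], [0, 0, 0]], [[-0.9, 0, 0], [0, 0, 0]], [[-0.9, 0, 0], [0, 0, 0]], [[-0.9, 0, 0], [0, 0, 0]], [[-0.9, 0, 0], [0, 0, 0]], [[-0.9, 0, 0], [0, 0, 0]], [[-0.9, 0, 0], [0, 0, 0]], [[-0.9, -0.2, 0], [0, 0, 0]], [[-0.9, -0.2, 0], [0, 0, 0]], [[-0.9, -0.2, 0], [0, 0, 0]], [[-0.4, -0.2, 0], [0, 0, 0]], [[0, 0, 0], [0, 0, 0]], [[0, 0, 0], [0, 0, 0]]]' --claw 0.6

```text
time_s: 3.35
position: [0.5223, -0.2271, 0.3283]
tool_rot: [[-0.174, 0.985, -0.0], [0.985, 0.174, 0.001], [0.001, 0.0, -1.0]]
ft_force: [0.0, 0.5, -1.2]
grip_width: 0.0343
gripper_force: 0.0
```

Run:
```python
from h import *
grab('wrist','w2'); 
s=env.observe();print(s['time_s'],s['position'],np.round(s['tool_rot'],3).tolist(),s['grip_width'])
```

```text
3.4 [ 0.52247435 -0.22663557  0.32846631] [[-0.175, 0.985, 0.0], [0.985, 0.175, 0.0], [0.0, 0.0, -1.0]] 0.03394305457602045
```

View pics/w2.png

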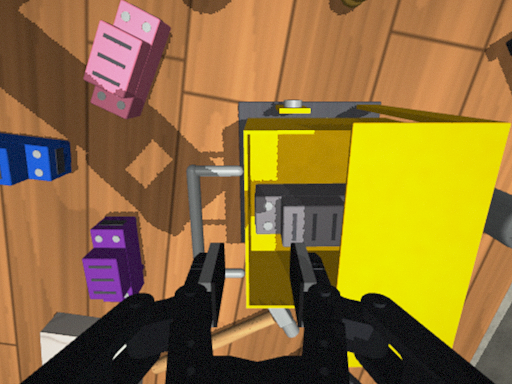

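The handle is at (195,170)–(200,270), and the grey module is in the bin at (300,215), lip end (two dots at 268,215) toward the front. Now I'll measure both.

Run:
```python
from h import *
W,f=cloud('w2');z=W[...,2];v,u=np.mgrid[:384,:512]
def rect(m,l):
    n,L,st,_=cv2.connectedComponentsWithStats(m.astype(np.uint8)); m=L==1+np.argmax(st[1:,4])
    p=W[m][:,:2]; r=cv2.minAreaRect((p*1000).astype(np.float32)); print(l,m.sum(),np.round(r[0],1),np.round(r[1],1),round(r[2],2),'z',np.round(np.median(W[m][:,2]),4))
    return m
rect((abs(z-.245)<.006)&(u>330),'plate')
m=rect((abs(z-.18)<.01)&(u<210)&(u>180)&(v<250)&(v>180),'handlebar')
p=W[m]; k=np.polyfit(p[:,1],p[:,0],1);print('bar yaw',np.degrees(np.arctan(-k[0])),p.mean(0))
m=rect((abs(z-.18)<.012)&(u<240)&(u>180)&(v<285)&(v>155),'handle')
rect((abs(z-.185)<.006)&(u>235)&(u<350),'rim')
m=rect((abs(z-.172)<.008)&(u>270)&(u<350)&(v>190)&(v<260),'block')
rect((abs(z-.142)<.008)&(u>250)&(u<290)&(v>180)&(v<240),'shoulder')
c=np.cos(np.radians(10));
```

```text
plate 27227 [ 640.9 -239. ] [106.5 191.3] 9.94 z 0.2464
handlebar 864 [ 468.3 -270.3] [12.1 73.7] 10.02 z 0.1813
bar yaw 9.906771160714396 [ 0.46881029 -0.26822158  0.1809174 ]
handle 1572 [ 485.7 -263.8] [49.6 95.2] 8.96 z 0.181
rim 1372 [ 562.7 -263.9] [ 92.7 187.5] 9.91 z 0.1841
block 2432 [ 584.6 -264.6] [60.3 45.7] 10.08 z 0.1692
shoulder 1074 [ 546.4 -272.2] [37.  46.8] 9.93 z 0.1393
```

Request:
move_arm --motion '[[[-0.43, -0.6, 0], [0, 0, 0]], [[-0.43, -0.6, 0], [0, 0, 0]], [[0, 0, 0.77], [0, 0, 0]], [[0, 0, 0.77], [0, 0, 0]], [[0, 0, 0.77], [0, 0, 0]], [[0, 0, 0.76], [0, 0, 0]], [[0, 0, 0], [0, 0, 0]], [[0, 0, 0], [0, 0, 0]]]'

```text
time_s: 4.2
position: [0.4714, -0.2801, 0.1761]
tool_rot: [[-0.175, 0.985, 0.001], [0.985, 0.175, -0.0], [-0.0, 0.001, -1.0]]
ft_force: [0.2, 0.6, 0.7]
grip_width: 0.0339
gripper_force: 0.0
```

Request:
move_arm --motion '[[[0, 0, 0], [0, 0, 0]], [[0, 0, 0], [0, 0, 0]], [[0, 0, 0], [0, 0, 0]], [[0, 0, 0], [0, 0, 0]], [[0, 0, 0], [0, 0, 0]]]' --claw 1 --force 30

```text
time_s: 4.7
position: [0.4709, -0.2812, 0.177]
tool_rot: [[-0.173, 0.985, 0.002], [0.985, 0.173, -0.002], [-0.003, 0.002, -1.0]]
ft_force: [-2.7, 0.9, 6.6]
grip_width: 0.0108
gripper_force: 29.5
```

Request:
move_arm --motion '[[[0, -0.107, 0.108], [-0.18, 0, 0]], [[0, -0.107, 0.108], [-0.18, 0, 0]], [[0, -0.107, 0.108], [-0.18, 0, 0]], [[0, -0.107, 0.108], [-0.18, 0, 0]], [[0, -0.095, 0.118], [-0.18, 0, 0]], [[0, -0.095, 0.118], [-0.18, 0, 0]], [[0, -0.095, 0.118], [-0.18, 0, 0]], [[0, -0.095, 0.118], [-0.18, 0, 0]], [[0, -0.083, 0.127], [-0.18, 0, 0]], [[0, -0.083, 0.127], [-0.18, 0, 0]], [[0, -0.083, 0.127], [-0.18, 0, 0]], [[0, -0.083, 0.127], [-0.18, 0, 0]], [[0, -0.04, 0.06], [-0.1, 0, 0]], [[0, 0, 0], [0, 0, 0]], [[0, 0, 0], [0, 0, 0]], [[0, 0, 0], [0, 0, 0]]]'

```text
time_s: 6.3
position: [0.4255, -0.2894, 0.0956]
tool_rot: [[-0.173, 0.935, 0.309], [0.985, 0.165, 0.053], [-0.002, 0.313, -0.95]]
ft_force: [9.6, 1.8, -4.1]
grip_width: 0.0107
gripper_force: 29.5
```

Request:
move_arm --motion '[[[0, 0, 0], [0, 0, 0]], [[0, 0, 0], [0, 0, 0]], [[0, 0, 0], [0, 0, 0]], [[0, 0, -0.4], [0, 0, 0]], [[0, 0, -0.7], [0, 0, 0]], [[0, 0, -0.7], [0, 0, 0]], [[0, 0, -0.7], [0, 0, 0]], [[0, 0, -0.7], [0, 0, 0]], [[0, 0, 0], [-0.72, 0, 0]], [[0, 0, 0], [-0.72, 0, 0]], [[0, 0, 0], [-0.72, 0, 0]]]' --claw 0.6

```text
time_s: 7.4
position: [0.3751, -0.2979, 0.2474]
tool_rot: [[-0.173, 0.801, 0.574], [0.985, 0.142, 0.099], [-0.003, 0.582, -0.813]]
ft_force: [0.5, -2.2, -0.5]
grip_width: 0.0342
gripper_force: 0.0
```

Request:
move_arm --motion '[[[0, 0, 0], [0, 0, -0.9]], [[0, 0, 0], [0, 0, -0.9]], [[0, 0, 0], [0, 0, -0.9]], [[0, 0, 0], [0, 0, -0.9]], [[0, 0, 0], [0, 0, -0.9]], [[0, 0, 0], [0, 0, -0.9]], [[0, 0, 0], [0, 0, -0.9]], [[0, 0, 0], [0, 0, -0.9]], [[0, 0, 0], [0, 0, -0.9]], [[0, 0, 0], [0, 0, -0.9]], [[0, 0, 0], [0, 0, -0.9]], [[0, 0, 0], [0, 0, -0.9]], [[0, 0, 0], [0, 0, -0.45]], [[0, 0, 0], [0, 0, 0]], [[0, 0, 0], [0, 0, 0]]]' --claw 0

```text
time_s: 8.9
position: [0.426, -0.2799, 0.2874]
tool_rot: [[-0.85, -0.111, 0.514], [-0.08, 0.993, 0.082], [-0.52, 0.028, -0.854]]
ft_force: [-0.2, 0.3, -0.3]
grip_width: 0.0855
gripper_force: 0.0
```

Run:
```python
from h import *
grab('wrist','w3'); 
s=env.observe();print(s['time_s'],s['position'],np.round(s['tool_rot'],3).tolist(),s['grip_width'],np.round(s['q'],1))
```

```text
8.95 [ 0.42579928 -0.2801195   0.28717053] [[-0.851, -0.11, 0.514], [-0.079, 0.993, 0.082], [-0.52, 0.029, -0.854]] 0.08569470260884653 [ -60.8    9.    91.9   31.3   70.2 -165.2]
```

View pics/w3.png

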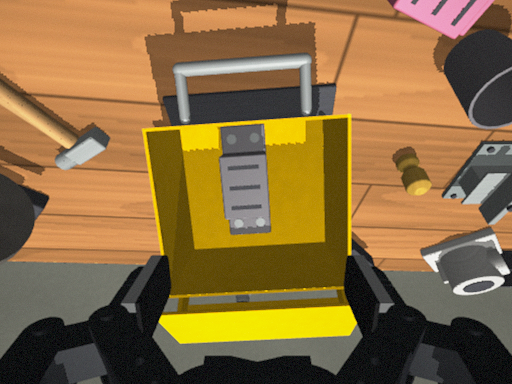

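The bin is tilted. The grey module lies against its front wall at (245,185), lip end (dots at 242,140) to the front. Joint 6 is at its limit, so I'll use the half-turned grasp. First I'll measure the module.

```bash
cat >> h.py <<'E'
ex=np.array([.9848,.1736,0]);ey=np.array([-.1736,.9848,0]);O=np.array([.5726,-.2614,0])
def tobin(W): 
    D=W-O; return np.stack([D@ex,D@ey,D[...,2]],-1)
def torail(W):
    a=np.radians(5.4);D=W-np.array([.6073,.2375,.042]);return np.stack([D@[np.cos(a),np.sin(a),0],D@[-np.sin(a),np.cos(a),0],D[...,2]],-1)
def plan(p,R):
    from scipy.spatial.transform import Rotation as Ro
    s=env.observe();R0=np.array(s['tool_rot']);R=np.array(R)
    w=Ro.from_matrix(R0.T@R).as_rotvec(degrees=True)
    d=np.array(p)-s['position']
    print('t',s['time_s'],'rot/8deg',np.round(w/8,2),'shift now-axes/50',np.round(R0.T@d/.05,2),'after-rot axes',np.round(R.T@d/.05,2))
E
python3 - <<'E'
from h import *
W,f=cloud('w3');B=tobin(W);v,u=np.mgrid[:384,:512]
def patch(u0,u1,v0,v1,l):
    m=(u>=u0)&(u<=u1)&(v>=v0)&(v<=v1);p=B[m];p=p[~np.isnan(p).any(1)];c=np.median(p,0);p=p[np.linalg.norm(p-c,axis=1)<.05]
    for _ in range(3):
        c=p.mean(0);n=np.linalg.svd(p-c)[2][2];r=abs((p-c)@n);p=p[r<max(.002,2*r.std()) ]
    n*=np.sign(n[2]);print(l,np.round(c*1000,1),np.round(n,3),'theta',round(np.arctan2(-n[0],n[2]),3));return c,n
c,n=patch(226,264,160,215,'block'); patch(274,315,150,225,'floor'); patch(226,262,130,148,'sh')
h=(B-c)@n; m=(abs(h)<.008)&(u>205)&(u<285)&(v>140)&(v<240)
ax=np.cross([0,1,0],n);ax/=np.linalg.norm(ax);ay=np.cross(n,ax)
q=np.stack([(B[m]-c)@ax,(B[m]-c)@ay],-1)*1000
r=cv2.minAreaRect(q.astype(np.float32));print(r); cen=c+ax*r[0][0]/1000+ay*r[0][1]/1000
print('block top centre bin',cen*1000,'ax',ax)
d=np.load('pics/w3.npz')
E
```

```text
block [-57.7  -6.4 153.3] [-0.604 -0.002  0.797] theta 0.649
floor [23.5 51.8 86.9] [-0.605  0.     0.796] theta 0.65
sh [-75.8  -5.5 102. ] [-0.599 -0.003  0.801] theta 0.642
((-1.0458736419677734, -0.9833889007568359), (64.09137725830078, 46.03652572631836), 0.1691066175699234)
block top centre bin [-58.54978262  -7.36845109 152.65953622] ax [ 0.79688761 -0.          0.60412758]
```

Request:
move_arm --motion '[[[0, 0, -0.2], [0, 0, 1]], [[0, 0, -0.2], [0, 0, 1]], [[0, 0, 0], [0, 0, 1]], [[0, 0, 0], [0, 0, 1]], [[0, 0, 0], [0, 0, 1]], [[0, 0, 0], [0, 0, 1]], [[0, 0, 0], [0, 0, 1]], [[0, 0, 0], [0, 0, 1]], [[0, 0, 0], [0, 0, 1]], [[0, 0, 0], [0, 0, 1]], [[0, 0, 0], [0, 0, 1]], [[0, 0, 0], [0, 0, 1]], [[0, 0, 0], [0, 0, 1]], [[0, 0, 0], [0, 0, 1]], [[0, 0, 0], [0, 0, 1]], [[0, 0, 0], [0, 0, 1]], [[0, 0, 0], [0, 0, 1]], [[0, 0, 0], [0, 0, 1]], [[0, 0, 0], [0, 0, 1]], [[0, 0, 0], [0, 0, 1]]]'

```text
time_s: 10.95
position: [0.4153, -0.2821, 0.3041]
tool_rot: [[0.764, 0.389, 0.514], [0.408, -0.909, 0.082], [0.499, 0.147, -0.854]]
ft_force: [-0.5, 0.0, -0.2]
grip_width: 0.0851
gripper_force: 0.0
```

```bash
cat >> h.py <<'E'
def binR(th):
    n=-np.sin(th)*ex+np.cos(th)*np.array([0,0,1.]); x=np.cos(th)*ex+np.sin(th)*np.array([0,0,1.]); return np.stack([x,-ey,-n],1)
def binP(v): return O+v[0]*ex+v[1]*ey+np.array([0,0,v[2]])
E
python3 - <<'E'
from h import *
R=binR(.648); g=binP([-.0488,-.0074,.1399]); plan(g-R[:,2]*.12,R)
s=env.observe();print(s['position'],np.round(s['q'],1))
E
```

```text
t 10.95 rot/8deg [-0.04  0.72  1.95] shift now-axes/50 [-0.15  0.24  1.56] after-rot axes [-0.23  0.29  1.54]
[ 0.41529649 -0.28212087  0.30408592] [-62.2   7.6  90.8  31.   73.2  -4.7]
```

Request:
move_arm --motion '[[[0, 0, 0], [0, 0.24, 0.65]], [[0, 0, 0], [0, 0.24, 0.65]], [[0, 0, 0], [-0.04, 0.24, 0.65]], [[-0.12, 0.15, 0.5], [0, 0, 0]], [[-0.11, 0.14, 0.5], [0, 0, 0]], [[0, 0, 0.54], [0, 0, 0]], [[0, 0, 0], [0, 0, 0]], [[0, 0, 0], [0, 0, 0]]]'

```text
time_s: 11.75
position: [0.4548, -0.2899, 0.2365]
tool_rot: [[0.784, 0.18, 0.593], [0.146, -0.984, 0.105], [0.603, 0.004, -0.798]]
ft_force: [0.2, -0.5, 0.1]
grip_width: 0.0854
gripper_force: 0.0
```

Run:
```python
from h import *
R=binR(.648); g=binP([-.0488,-.0074,.1399]); plan(g,R)
```

```text
t 11.75 rot/8deg [-0.    0.01  0.06] shift now-axes/50 [-0.01 -0.    2.41] after-rot axes [-0.02 -0.    2.41]
```

Request:
move_arm --motion '[[[0, 0, 0.7], [0, 0, 0.06]], [[0, 0, 0.7], [0, 0, 0]], [[0, 0, 0.6], [0, 0, 0]], [[0, 0, 0.41], [0, 0, 0]], [[0, 0, 0], [0, 0, 0]], [[0, 0, 0], [0, 0, 0]]]'

```text
time_s: 12.35
position: [0.5266, -0.2777, 0.1416]
tool_rot: [[0.785, 0.174, 0.595], [0.139, -0.985, 0.104], [0.604, 0.002, -0.797]]
ft_force: [-0.5, -0.3, 0.2]
grip_width: 0.0855
gripper_force: 0.0
```

Request:
move_arm --motion '[[[0, 0, 0], [0, 0, 0]], [[0, 0, 0], [0, 0, 0]], [[0, 0, 0], [0, 0, 0]], [[0, 0, 0], [0, 0, 0]], [[0, 0, 0], [0, 0, 0]], [[0, 0, 0], [0, 0, 0]]]' --claw 1 --force 60

```text
time_s: 12.95
position: [0.5267, -0.2775, 0.1415]
tool_rot: [[0.785, 0.174, 0.595], [0.14, -0.985, 0.103], [0.604, 0.002, -0.797]]
ft_force: [-7.0, -0.3, 5.5]
grip_width: 0.0454
gripper_force: 59.8
```

Request:
move_arm --motion '[[[0.05, 0, -0.1], [0, 0, 0]], [[0, 0, -0.3], [0, 0, 0]], [[0, 0, -0.5], [0, 0, 0]], [[0, 0, -0.7], [0, 0, 0]], [[0, 0, -0.7], [0, 0, 0]], [[0, 0, -0.6], [0, 0, 0]], [[0, 0, -0.3], [0, 0, 0]], [[0, 0, 0], [0, 0, 0]], [[0, 0, 0], [0, 0, 0]]]'

```text
time_s: 13.85
position: [0.4335, -0.2932, 0.2693]
tool_rot: [[0.786, 0.174, 0.593], [0.139, -0.985, 0.104], [0.602, 0.0, -0.798]]
ft_force: [-0.1, 0.6, -5.1]
grip_width: 0.0454
gripper_force: 62.8
```

Run:
```python
from h import *
s=env.observe();p=np.array(s['position']);R=np.array(s['tool_rot'])
grab('wrist','w4');W,f=cloud('w4');T=(W-p)@R
v,u=np.mgrid[:384,:512]
m=(abs(T[...,0])<.08)&(abs(T[...,1])<.03)&(T[...,2]>-.02)&(T[...,2]<.1)
for r in range(180,384,8):
    c=np.where(m[r])[0]
    if len(c)>4: print(r,c[0],c[-1],np.round(np.nanmedian(T[r,c],0)*1000,1))
print(s['position'],s['grip_width'],s['gripper_force'],s['ft_force'])
```

```text
180 209 303 [42.2 -0.4 14.7]
188 209 303 [38.1 -0.4 14.9]
196 210 302 [34.1 -0.1 14.9]
204 210 302 [31.2 -0.6 11.6]
212 207 305 [31.2 -0.3  1.6]
220 204 309 [31.2 -0.1 -7.1]
228 202 312 [ 30.8   0.1 -14.1]
236 200 313 [ 27.8  -0.1 -15.2]
244 198 315 [ 24.1   0.1 -15.1]
252 195 318 [ 20.7  -0.1 -15.3]
260 192 321 [ 16.8  -0.1 -15.1]
268 189 324 [ 13.   -0.1 -15. ]
276 186 327 [  9.3  -0.3 -15.4]
284 202 311 [  5.2  -0.1 -15.2]
292 202 311 [  1.2  -0.3 -15.2]
300 202 311 [ -2.6  -0.1 -15.5]
308 203 311 [ -7.1   0.4 -15.2]
316 203 310 [-11.2  -0.1 -15.3]
324 206 307 [-15.8  -0.1 -15.1]
332 207 306 [-19.9   0.2 -15.5]
340 207 306 [-24.9  -0.3 -15. ]
348 208 305 [-29.4  -0.1 -15.2]
[ 0.43349617 -0.29320658  0.26926181] 0.0453666965530629 62.80539074912667 [-0.08087482  0.57008152 -5.12682944]
```

View pics/w4.png

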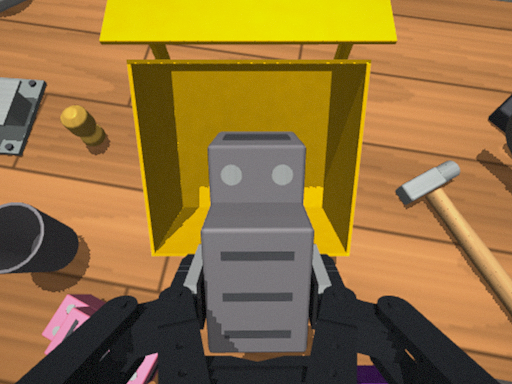

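The module is held square: block at (255,280), foot shoulder with dots at (255,175), and the emptied bin behind it.

```bash
cat >> h.py <<'E'
A=np.radians(5.4);rx=np.array([np.cos(A),np.sin(A),0]);ry=np.array([-np.sin(A),np.cos(A),0]);RT=np.array([.6073,.2375,.042]);ez=np.array([0,0,1.])
OFF=np.array([-.0008,0,.0628])
def railR(ph): return np.stack([np.cos(ph)*rx+np.sin(ph)*ez,-ry,np.sin(ph)*rx-np.cos(ph)*ez],1)
def railT(ox,oz,ph,oy=-.008):
    R=railR(ph); return RT+ox*rx+oy*ry+oz*ez-R@OFF, R
def modstate():
    s=env.observe();R=np.array(s['tool_rot']);o=torail(np.array(s['position'])+R@OFF)
    l=torail(np.array(s['position'])+R@(OFF+[-.0315,0,.009]))
    print('t',s['time_s'],'mod',np.round(o*1000,1),'lip',np.round(l*1000,1),'tilt',round(float(np.arcsin(R[2,0])),3),'F',np.round(s['ft_force'],1))
E
python3 - <<'E'
from h import *
p,R=railT(-.030,.12,.35); print(p); plan(p,R); modstate()
E
```

```text
[0.55749576 0.22475645 0.22126692]
t 13.9 rot/8deg [-0.28 -2.12  0.51] shift now-axes/50 [ 2.81 -9.76  3.32] after-rot axes [  2.9  -10.08   2.07]
t 13.9 mod [-185.7 -508.8  176.2] lip [-205.3 -510.3  150. ] tilt 0.646 F [ 0.3  0.1 -4.1]
```

Request:
move_arm --motion '[[[0, -0.5, 0], [0, 0, 0]], [[0, -0.85, 0], [0, 0, 0]], [[0, -0.85, 0], [0, 0, 0]], [[0, -0.85, 0], [0, 0, 0]], [[0, -0.85, 0], [0, 0, 0]], [[0, -0.85, 0], [0, 0, 0]], [[0, -0.85, 0], [0, 0, 0]], [[0, -0.85, 0], [0, 0, 0]], [[0.4, -0.85, 0], [0, 0, 0]], [[0.4, -0.85, 0.5], [0, 0, 0]], [[0.5, -0.85, 0.7], [0, 0, 0]], [[0.5, -0.76, 0.7], [0, 0, 0]], [[0.5, 0, 0.7], [0, 0, 0]], [[0.5, 0, 0.7], [0, 0, 0]], [[0, 0, 0], [-0.1, -0.7, 0.17]], [[0, 0, 0], [-0.1, -0.7, 0.17]], [[0, 0, 0], [-0.1, -0.7, 0.17]], [[0, 0, 0], [0, 0, 0]], [[0, 0, 0], [0, 0, 0]], [[0, 0, 0], [0, 0, 0]]]'

```text
time_s: 15.9
position: [0.538, 0.1857, 0.2231]
tool_rot: [[0.936, 0.091, 0.339], [0.087, -0.996, 0.028], [0.34, 0.004, -0.94]]
ft_force: [-0.1, -0.2, -4.6]
grip_width: 0.045
gripper_force: 64.7
```

Run:
```python
from h import *
modstate()
p,R=railT(-.030,.06,.35); plan(p,R); 
# re-measure rail in this pose (view on far side)
s=env.observe();p0=np.array(s['position']);R0=np.array(s['tool_rot'])
grab('wrist','w5');W,f=cloud('w5');B=torail(W);T=(W-p0)@R0
v,u=np.mgrid[:384,:512]
m=(abs(B[...,2])<.005)&(abs(B[...,0])<.06)&(abs(B[...,1])<.14)
print(m.sum(),'rail z',np.nanmedian(B[m][:,2]))
for lo in np.arange(-.13,.13,.02):
    q=B[m&(B[...,1]>lo)&(B[...,1]<lo+.02)]
    if len(q)>50: print(round(lo,2),len(q),np.round(np.percentile(q[:,0],[1,99])*1000,1))
k=(abs(T[...,0])<.08)&(abs(T[...,1])<.03)&(T[...,2]>-.02)&(T[...,2]<.02)
b=k&(abs(T[...,2]+.0152)<.004); print('block', np.round(np.nanpercentile(T[b],[1,50,99],axis=0)*1000,1).tolist())
```

```text
t 15.9 mod [-53.3 -45.3 121.7] lip [-79.8 -45.3 102.6] tilt 0.347 F [-0.1 -0.2 -4.6]
t 15.9 rot/8deg [ 0.03  0.02 -0.01] shift now-axes/50 [ 0.01 -0.75  1.32] after-rot axes [ 0.01 -0.74  1.32]
7051 rail z -0.00041506314158176044
-0.13 1111 [-35.5  38.3]
-0.11 72 [22.8 48.6]
-0.09 99 [28.6 38.7]
-0.07 76 [35.  38.7]
-0.05 73 [35.  38.6]
-0.03 73 [35.  38.8]
-0.01 367 [-35.2  38.6]
0.01 1316 [-35.2  38.3]
0.03 1287 [-35.2  38.5]
0.05 1315 [-35.1  38.5]
0.07 614 [-52.9  52.3]
block [[-30.9, -23.8, -17.6], [5.1, 0.0, -14.9], [31.3, 24.0, -12.0]]
```

View pics/w5.png

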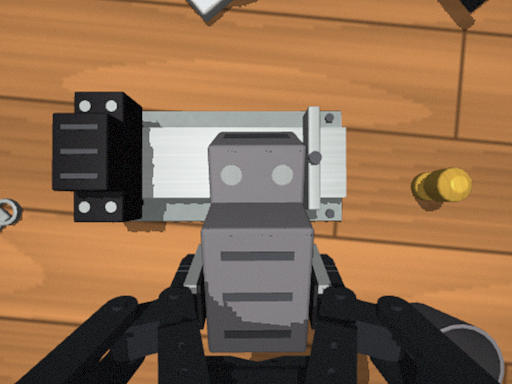

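The view shows the module over the free stretch: black unit at (105,155), end stop at (313,158), oil cup at (450,185). The rail appears 1.6 mm farther out in this view, so I'll adopt that.

```bash
cat >> h.py <<'E'
RT=RT+.0016*rx-.0004*ez
def torail(W):
    D=W-RT;return np.stack([D@rx,D@ry,D[...,2]],-1)
E
python3 - <<'E'
from h import *
p,R=railT(-.033,.06,.35); plan(p,R); print(np.round(R.T@(-.04625*ez)/.05,2))
E
```

```text
t 15.95 rot/8deg [ 0.03  0.02 -0.01] shift now-axes/50 [-0.02 -0.75  1.32] after-rot axes [-0.02 -0.74  1.32]
[-0.32  0.    0.87]
```

Request:
move_arm --motion '[[[0, -0.37, 0], [0, 0, 0]], [[0, -0.38, 0], [0, 0, 0]], [[0, 0, 0.44], [0, 0, 0]], [[0, 0, 0.44], [0, 0, 0]], [[0, 0, 0.44], [0, 0, 0]], [[-0.11, 0, 0.29], [0, 0, 0]], [[-0.11, 0, 0.29], [0, 0, 0]], [[-0.1, 0, 0.29], [0, 0, 0]], [[0, 0, 0], [0, 0, 0]], [[0, 0, 0], [0, 0, 0]], [[0, 0, 0], [0, 0, 0]]]'

```text
time_s: 17.05
position: [0.558, 0.2245, 0.1166]
tool_rot: [[0.936, 0.091, 0.341], [0.086, -0.996, 0.028], [0.343, 0.004, -0.939]]
ft_force: [-0.4, -0.0, -5.4]
grip_width: 0.0454
gripper_force: 64.5
```

Run:
```python
from h import *
modstate()
p,R=railT(-.005,.01375,.35); plan(p,R)
```

```text
t 17.05 mod [-31.1  -8.6  15.7] lip [-57.6  -8.6  -3.6] tilt 0.35 F [-0.4 -0.  -5.4]
t 17.05 rot/8deg [ 0.03  0.   -0.01] shift now-axes/50 [ 0.48 -0.01  0.22] after-rot axes [ 0.48 -0.01  0.22]
```

Request:
move_arm --motion '[[[-0.02, 0, 0.05], [0, 0, 0]], [[0, 0, 0], [0, 0, 0]], [[0.12, 0, 0.044], [0, 0, 0]], [[0.12, 0, 0.044], [0, 0, 0]], [[0.08, 0, 0.03], [0, 0, 0]], [[0, 0, 0], [0, 0, 0]], [[0, 0, 0], [0, 0, 0]]]'

```text
time_s: 17.75
position: [0.5746, 0.2259, 0.1125]
tool_rot: [[0.936, 0.09, 0.339], [0.086, -0.996, 0.027], [0.34, 0.004, -0.94]]
ft_force: [0.1, 0.4, -4.9]
grip_width: 0.0451
gripper_force: 64.6
```

Run:
```python
from h import *
modstate()
p,R=railT(-.005,.01375,.35); plan(p,R)
```

```text
t 17.75 mod [-14.7  -8.8  11.6] lip [-41.2  -8.7  -7.6] tilt 0.347 F [ 0.1  0.4 -4.9]
t 17.75 rot/8deg [ 0.04  0.02 -0.01] shift now-axes/50 [ 0.19 -0.01  0.03] after-rot axes [ 0.19 -0.01  0.03]
```

Request:
move_arm --motion '[[[0.06, 0, 0], [0, 0, 0]], [[0.06, 0, 0.01], [0, 0, 0]], [[0.06, 0, 0.02], [0, 0, 0]], [[0, 0, 0], [0, 0, 0]], [[0, 0, 0], [0, 0, 0]], [[0, 0, 0], [0, 0, 0]]]'

```text
time_s: 18.35
position: [0.5834, 0.2267, 0.1142]
tool_rot: [[0.936, 0.091, 0.339], [0.087, -0.996, 0.027], [0.34, 0.004, -0.94]]
ft_force: [0.1, 0.1, -4.4]
grip_width: 0.0451
gripper_force: 64.6
```

Run:
```python
from h import *
modstate()
```

```text
t 18.35 mod [-5.8 -8.8 13.3] lip [-32.4  -8.8  -5.9] tilt 0.347 F [ 0.1  0.1 -4.4]
```

Contact-free as computed. I'll check that the lip is under the flange with a small upward nudge.

Request:
move_arm --motion '[[[0.01, 0, -0.02], [0, 0, 0]], [[0.01, 0, -0.02], [0, 0, 0]], [[0.005, 0, -0.01], [0, 0, 0]], [[0, 0, 0], [0, 0, 0]], [[0, 0, 0], [0, 0, 0]]]'

```text
time_s: 18.85
position: [0.5836, 0.2268, 0.1166]
tool_rot: [[0.937, 0.09, 0.339], [0.086, -0.996, 0.027], [0.34, 0.004, -0.941]]
ft_force: [0.8, 0.4, -9.5]
grip_width: 0.0453
gripper_force: 63.9
```

Run:
```python
from h import *
modstate()
```

```text
t 18.85 mod [-5.6 -8.8 15.7] lip [-32.2  -8.7  -3.5] tilt 0.347 F [ 0.8  0.4 -9.5]
```

The lip catches (−5 N extra), so it is hooked. Next I'll work out the rocking waypoints.

Run:
```python
from h import *
s=env.observe();p=np.array(s['position']);R=np.array(s['tool_rot'])
for ph,lx,lz in [(.347,-.0321,-.0052),(.25,-.032,-.0055),(.17,-.0318,-.006),(.1,-.0316,-.007),(.03,-.0315,-.008)]:
    ox=lx+.0315*np.cos(ph)-.009*np.sin(ph); oz=lz+.0315*np.sin(ph)+.009*np.cos(ph)
    p1,R1=railT(ox,oz,ph,-.0088)
    from scipy.spatial.transform import Rotation as Ro
    w=Ro.from_matrix(R.T@R1).as_rotvec(degrees=True)/8
    print(ph,'shift',np.round(R.T@(p1-p)/.05,3),'rot',np.round(w,2)); p,R=p1,R1
```

```text
0.347 shift [-0.01   0.007  0.033] rot [ 0.04  0.   -0.01]
0.25 shift [ 0.136 -0.     0.076] rot [ 0.   -0.69  0.  ]
0.17 shift [0.114 0.    0.067] rot [ 0.   -0.57  0.  ]
0.1 shift [ 0.099 -0.     0.069] rot [ 0.  -0.5 -0. ]
0.03 shift [0.099 0.    0.069] rot [ 0.  -0.5  0. ]
```

Request:
move_arm --motion '[[[-0.01, 0, 0.033], [0, 0, 0]], [[0, 0, 0], [0, 0, 0]], [[0.07, 0, 0.038], [0, -0.35, 0]], [[0.066, 0, 0.038], [0, -0.34, 0]], [[0.057, 0, 0.034], [0, -0.29, 0]], [[0.057, 0, 0.033], [0, -0.28, 0]], [[0, 0, 0], [0, 0, 0]], [[0, 0, 0], [0, 0, 0]]]'

```text
time_s: 19.65
position: [0.5981, 0.228, 0.1122]
tool_rot: [[0.981, 0.09, 0.172], [0.09, -0.996, 0.012], [0.173, 0.004, -0.985]]
ft_force: [1.1, 0.7, -4.6]
grip_width: 0.0451
gripper_force: 64.6
```

Run:
```python
from h import *
modstate()
```

```text
t 19.65 mod [-1.6 -8.8  8.6] lip [-31.1  -8.8  -5.7] tilt 0.174 F [ 1.1  0.7 -4.6]
```

Request:
move_arm --motion '[[[0.043, 0, 0.034], [0, -0.25, 0]], [[0.043, 0, 0.035], [0, -0.25, 0]], [[0, 0, 0], [0, 0, 0]], [[0, 0, 0], [0, 0, 0]]]'

```text
time_s: 20.05
position: [0.603, 0.2286, 0.1099]
tool_rot: [[0.99, 0.091, 0.105], [0.091, -0.996, 0.006], [0.105, 0.004, -0.994]]
ft_force: [2.1, 0.1, -1.5]
grip_width: 0.0451
gripper_force: 64.9
```

Run:
```python
from h import *
modstate()
```

```text
t 20.05 mod [-0.9 -8.7  5.7] lip [-31.3  -8.7  -6.5] tilt 0.105 F [ 2.1  0.1 -1.5]
```

Request:
move_arm --motion '[[[0.048, 0, 0.034], [0, -0.25, 0]], [[0.048, 0, 0.035], [0, -0.25, 0]], [[0, 0, 0], [0, 0, 0]], [[0, 0, 0], [0, 0, 0]]]'

```text
time_s: 20.45
position: [0.6076, 0.2289, 0.1062]
tool_rot: [[0.995, 0.091, 0.034], [0.091, -0.996, -0.001], [0.034, 0.004, -0.999]]
ft_force: [3.0, 0.8, -4.2]
grip_width: 0.045
gripper_force: 64.9
```

Run:
```python
from h import *
modstate()
p,R=railT(0,0,0,-.0088); plan(p,R)
```

```text
t 20.45 mod [-0.8 -8.9  1.8] lip [-32.   -8.8  -8.2] tilt 0.034 F [ 3.   0.8 -4.2]
t 20.45 rot/8deg [ 0.03 -0.24 -0.03] shift now-axes/50 [0.06 0.   0.04] after-rot axes [0.06 0.   0.04]
```

Request:
move_arm --motion '[[[0.02, 0, 0.03], [0, -0.12, 0]], [[0.02, 0, 0.03], [0, -0.12, 0]], [[0, 0, 0.02], [0, 0, 0]], [[0, 0, 0], [0, 0, 0]], [[0, 0, 0], [0, 0, 0]]]'

```text
time_s: 20.95
position: [0.6093, 0.2293, 0.1048]
tool_rot: [[0.996, 0.091, -0.001], [0.091, -0.996, -0.004], [-0.001, 0.004, -1.0]]
ft_force: [-5.2, -0.4, 15.9]
grip_width: 0.0452
gripper_force: 66.9
```

Run:
```python
from h import *
modstate();print(env.observe()['wrist_torque'])
```

```text
t 20.95 mod [-1.3 -8.7  0.4] lip [-32.8  -8.6  -8.6] tilt -0.001 F [-5.2 -0.4 15.9]
[-0.47336714  0.89198073 -0.08979607]
```

Request:
move_arm --motion '[[[0, 0, 0], [0, 0, 0]], [[0, 0, 0], [0, 0, 0]], [[0, 0, 0], [0, 0, 0]], [[0, 0, 0], [0, 0, 0]], [[0, 0, 0], [0, 0, 0]], [[0, 0, -0.3], [0, 0, 0]], [[0, 0, -0.6], [0, 0, 0]], [[0, 0, -0.8], [0, 0, 0]], [[0, 0, -0.8], [0, 0, 0]], [[0, 0, -0.4], [0, 0, 0]], [[0, 0, 0], [0, 0, 0]]]' --claw 0

```text
time_s: 22.05
position: [0.6106, 0.2299, 0.2506]
tool_rot: [[0.996, 0.091, 0.005], [0.091, -0.996, -0.003], [0.005, 0.003, -1.0]]
ft_force: [0.2, 0.3, -0.4]
grip_width: 0.0855
gripper_force: 0.0
```

Run:
```python
from h import *
s=env.observe();print(s['time_s'],s['position'],s['ft_force'])
grab('wrist','w6');W,f=cloud('w6');B=torail(W);v,u=np.mgrid[:384,:512]
def pl(lo,hi,zc,l):
    m=(B[...,0]>lo)&(B[...,0]<hi)&(abs(B[...,1]+.0088)<.020)&(abs(B[...,2]-zc)<.015);p=B[m]
    if len(p)<30: print(l,len(p));return
    c=p.mean(0);n=np.linalg.svd(p-c,full_matrices=False)[2][2];n*=np.sign(n[2]);print(l,len(p),np.round(c*1000,1),'n',np.round(n,3))
pl(-.027,.027,.078,'block');pl(.037,.055,.048,'footsh');pl(-.055,-.037,.048,'lipsh')
m=(abs(B[...,2]-.078)<.006)&(abs(B[...,1]+.0088)<.04)&(abs(B[...,0])<.06)
print(np.round(np.nanpercentile(B[m],[1,99],axis=0)*1000,1).tolist())
m=(abs(B[...,2])<.004)&(B[...,1]>.03)&(B[...,1]<.06)&(abs(B[...,0])<.06);print('rail',np.round(np.nanpercentile(B[m],[1,50,99],axis=0)*1000,1).tolist())
```

```text
22.05 [0.61063836 0.22989647 0.25062836] [ 0.1839159   0.28473018 -0.38538023]
block 2637 [ 0.9 -8.8 77.9] n [-0.    -0.003  1.   ]
footsh 825 [46.2 -8.9 47.9] n [ 0.012 -0.001  1.   ]
lipsh 346 [-50.   -8.6  48. ] n [-0.083 -0.008  0.997]
[[-31.1, -30.1, 75.4], [31.2, 14.6, 79.4]]
rail [[-36.7, 30.3, -2.2], [2.2, 45.1, -0.2], [37.3, 59.7, 1.5]]
```

View pics/w6.png

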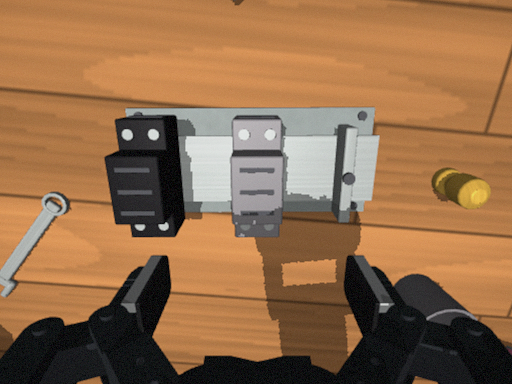

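The module (257,175) sits flat on the rail between the black unit and the end stop, with both shoulders at 48 mm. I'll press the foot shoulder to be sure of the click.

Run:
```python
from h import *
p=RT+.048*rx-.0088*ry; p[2]=.125; plan(p,railR(0))
```

```text
t 22.1 rot/8deg [ 0.03 -0.   -0.03] shift now-axes/50 [0.95 0.   2.46] after-rot axes [0.95 0.02 2.46]
```

Request:
move_arm --motion '[[[0.95, 0, 0], [0, 0, 0]], [[0, 0, 0.6], [0, 0, 0]], [[0, 0, 0.7], [0, 0, 0]], [[0, 0, 0.7], [0, 0, 0]], [[0, 0, 0.46], [0, 0, 0]], [[0, 0, 0], [0, 0, 0]], [[0, 0, 0.12], [0, 0, 0]], [[0, 0, 0.12], [0, 0, 0]], [[0, 0, 0.1], [0, 0, 0]], [[0, 0, 0.06], [0, 0, 0]], [[0, 0, 0], [0, 0, 0]], [[0, 0, 0], [0, 0, 0]]]' --claw 1

```text
time_s: 23.3
position: [0.6579, 0.2335, 0.1069]
tool_rot: [[0.996, 0.09, 0.003], [0.09, -0.996, -0.003], [0.003, 0.004, -1.0]]
ft_force: [-1.7, 0.2, 10.5]
grip_width: 0.0004
gripper_force: 5.2
```

Request:
move_arm --motion '[[[0, 0, 0.03], [0, 0, 0]], [[0, 0, 0], [0, 0, 0]], [[0, 0, 0], [0, 0, 0]]]'

```text
time_s: 23.6
position: [0.6586, 0.2336, 0.1067]
tool_rot: [[0.996, 0.09, 0.006], [0.091, -0.996, -0.003], [0.006, 0.004, -1.0]]
ft_force: [-0.5, -1.2, 15.4]
grip_width: 0.0
gripper_force: 7.7
```

Request:
move_arm --motion '[[[0, 0, -0.2], [0, 0, 0]], [[0, 0, -0.7], [0, 0, 0]], [[0, 0, -0.9], [0, 0, 0]], [[0, 0, -0.9], [0, 0, 0]], [[0, 0, -0.5], [0, 0, 0]], [[0, 0, 0], [0, 0, 0]]]'

```text
time_s: 24.2
position: [0.658, 0.2343, 0.2679]
tool_rot: [[0.996, 0.091, 0.008], [0.091, -0.996, -0.003], [0.007, 0.003, -1.0]]
ft_force: [0.9, 0.3, 1.2]
grip_width: -0.0001
gripper_force: 0.0
```

Run:
```python
from h import *
grab('top','top1');W,f=cloud('top1');B=tobin(W)
s=env.observe();print(s['time_s'],s['position'],np.round(s['q'],1))
# tilted handle position expected (-150,0,~.09)
m=(B[...,0]<-.12)&(B[...,0]>-.19)&(abs(B[...,1])<.08)&(B[...,2]>.04)&(B[...,2]<.13)
print(m.sum(),np.round(np.nanmedian(B[m],0)*1000,1))
for t in (.6,.65): print(t,(-.103*np.cos(t)-.112*np.sin(t)),.065+.112*np.cos(t)-.103*np.sin(t))
th=.65; hb=binP([-.1497,0,.0918]); print(hb)
a=.35
z=np.sin(a)*ex-np.cos(a)*ez; y=np.cos(a)*ex+np.sin(a)*ez; R=np.stack([np.cross(y,z),y,z],1)
plan(hb-z*.12,R); print(np.round(R,3).tolist())
```

```text
24.25 [0.65743235 0.23414257 0.26477247] [10.  37.3 44.5 -0.2 98.1 94.8]
154 [-147.7    0.5   97.7]
0.6 -0.14824952535594083 0.09927941411019532
0.65 -0.14977750869298917 0.09182718564668219
[ 0.42517544 -0.28738792  0.0918    ]
t 24.25 rot/8deg [ -1.87   2.08 -11.71] shift now-axes/50 [-6.39 10.03  1.23] after-rot axes [-9.47 -7.18 -1.34]
[[-0.174, 0.925, 0.338], [0.985, 0.163, 0.06], [0.0, 0.343, -0.939]]
```

Request:
move_arm --motion '[[[-0.46, 0.72, 0], [0, 0, 0]], [[-0.46, 0.72, 0], [0, 0, 0]], [[-0.46, 0.72, 0], [0, 0, 0]], [[-0.46, 0.72, 0], [0, 0, 0]], [[-0.46, 0.72, 0], [0, 0, 0]], [[-0.46, 0.72, 0], [0, 0, 0]], [[-0.46, 0.72, 0], [0, 0, 0]], [[-0.46, 0.72, 0], [0, 0, 0]], [[-0.46, 0.72, 0], [0, 0, 0]], [[-0.46, 0.72, 0], [0, 0, 0]], [[-0.46, 0.72, 0], [0, 0, 0]], [[-0.46, 0.72, 0], [0, 0, 0]], [[-0.46, 0.72, 0], [0, 0, 0]], [[-0.41, 0.67, 0], [0, 0, 0]]]'

```text
time_s: 25.65
position: [0.3828, -0.2953, 0.2639]
tool_rot: [[0.996, 0.09, -0.003], [0.09, -0.996, -0.002], [-0.003, 0.002, -1.0]]
ft_force: [1.3, -0.4, -0.4]
grip_width: -0.0001
gripper_force: 0.0
```

Request:
move_arm --motion '[[[0, 0, 0], [-0.156, 0.173, -0.976]], [[0, 0, 0], [-0.156, 0.173, -0.976]], [[0, 0, 0], [-0.156, 0.173, -0.976]], [[0, 0, 0], [-0.156, 0.173, -0.976]], [[0, 0, 0], [-0.156, 0.173, -0.976]], [[0, 0, 0], [-0.156, 0.173, -0.976]], [[0, 0, 0], [-0.156, 0.173, -0.976]], [[0, 0, 0], [-0.156, 0.173, -0.976]], [[0, 0, 0], [-0.156, 0.173, -0.976]], [[0, 0, 0], [-0.156, 0.173, -0.976]], [[0, 0, 0], [-0.156, 0.173, -0.976]], [[0, 0, 0], [-0.156, 0.173, -0.976]], [[0, 0, 0], [0, 0, 0]], [[0, 0, 0], [0, 0, 0]]]' --claw 0.6

```text
time_s: 27.05
position: [0.3841, -0.2941, 0.2644]
tool_rot: [[-0.169, 0.928, 0.333], [0.986, 0.158, 0.059], [0.002, 0.338, -0.941]]
ft_force: [0.5, 0.5, 1.2]
grip_width: 0.0341
gripper_force: 0.0
```

Run:
```python
from h import *
hb=binP([-.1497,0,.0918]); a=.35
z=np.sin(a)*ex-np.cos(a)*ez; y=np.cos(a)*ex+np.sin(a)*ez; R=np.stack([np.cross(y,z),y,z],1)
plan(hb+z*.002,R)
s=env.observe();print(s['position'],s['grip_width'],np.round(s['q'],1))
```

```text
t 27.05 rot/8deg [-0.04 -0.   -0.04] shift now-axes/50 [-0.01 -0.38  3.57] after-rot axes [-0.01 -0.4   3.57]
[ 0.38411626 -0.29412396  0.26438907] 0.03405702865675837 [-61.1   9.9  91.2  19.5  73.3 -75.6]
```

Request:
move_arm --motion '[[[0, -0.38, 0], [0, 0, 0]], [[0, 0, 0.8], [0, 0, 0]], [[0, 0, 0.9], [0, 0, 0]], [[0, 0, 0.9], [0, 0, 0]], [[0, 0, 0.6], [0, 0, 0]], [[0, 0, 0.37], [0, 0, 0]], [[0, 0, 0], [0, 0, 0]], [[0, 0, 0], [0, 0, 0]]]'

```text
time_s: 27.85
position: [0.4264, -0.2869, 0.0911]
tool_rot: [[-0.172, 0.927, 0.334], [0.985, 0.162, 0.058], [0.0, 0.339, -0.941]]
ft_force: [0.1, -0.2, 0.3]
grip_width: 0.0345
gripper_force: 0.0
```

Request:
move_arm --motion '[[[0, 0, 0], [0, 0, 0]], [[0, 0, 0], [0, 0, 0]], [[0, 0, 0], [0, 0, 0]], [[0, 0, 0], [0, 0, 0]], [[0, 0, 0], [0, 0, 0]]]' --claw 1 --force 30

```text
time_s: 28.35
position: [0.4249, -0.2876, 0.0914]
tool_rot: [[-0.173, 0.927, 0.332], [0.985, 0.163, 0.056], [-0.002, 0.337, -0.942]]
ft_force: [-12.8, -3.2, 1.2]
grip_width: 0.0108
gripper_force: 30.2
```

Request:
move_arm --motion '[[[0, 0.079, -0.13], [0.18, 0, 0]], [[0, 0.082, -0.128], [0.18, 0, 0]], [[0, 0.0855, -0.126], [0.18, 0, 0]], [[0, 0.0885, -0.1235], [0.18, 0, 0]], [[0, 0.092, -0.121], [0.18, 0, 0]], [[0, 0.095, -0.119], [0.18, 0, 0]], [[0, 0.098, -0.1165], [0.18, 0, 0]], [[0, 0.1, -0.114], [0.18, 0, 0]], [[0, 0.103, -0.111], [0.18, 0, 0]], [[0, 0.106, -0.109], [0.18, 0, 0]], [[0, 0.109, -0.106], [0.18, 0, 0]], [[0, 0.111, -0.103], [0.18, 0, 0]], [[0, 0.114, -0.1], [0.18, 0, 0]], [[0, 0, 0], [0, 0, 0]], [[0, 0, 0], [0, 0, 0]]]'

```text
time_s: 29.85
position: [0.4709, -0.2796, 0.178]
tool_rot: [[-0.172, 0.985, 0.017], [0.985, 0.172, -0.0], [-0.003, 0.017, -1.0]]
ft_force: [-11.2, -0.4, 11.6]
grip_width: 0.0104
gripper_force: 32.5
```

Run:
```python
from h import *
s=env.observe();b=tobin(np.array(s['position'])-.002*np.array(s['tool_rot'])[:,2]); print(b,s['ft_force'],'theta by angle',np.arctan2(.112,-.103)*0+np.arctan2(b[2]-.065,b[0])*-1+np.arctan2(.112,-.103))
```

```text
[-0.10339051 -0.00022166  0.18003494] [-11.24792383  -0.37740139  11.62779651] theta by angle 0.011424301481653742
```

Request:
move_arm --motion '[[[0, 0, 0], [0, 0, 0]], [[0, 0, 0], [0, 0, 0]], [[0, 0, 0], [0, 0, 0]], [[0, 0, -0.4], [0, 0, 0]], [[0, 0, -0.8], [0, 0, 0]], [[0, 0, -0.8], [0, 0, 0]], [[0, 0, -0.8], [0, 0, 0]], [[0, -0.5, -0.3], [0, 0, 0]], [[0, 0, 0], [0, 0, 0]], [[0, 0, 0], [0, 0, 0]], [[0, 0, 0], [0, 0, 0]]]' --claw 0.6

```text
time_s: 30.95
position: [0.4451, -0.2834, 0.3292]
tool_rot: [[-0.173, 0.985, 0.018], [0.985, 0.173, 0.004], [0.001, 0.018, -1.0]]
ft_force: [0.6, -0.2, -0.3]
grip_width: 0.0343
gripper_force: 0.0
```

Run:
```python
from h import *
s=env.observe();print(s['time_s'],s['position'],s['ft_force'])
grab('wrist','w7');W,f=cloud('w7');B=tobin(W)
m=(B[...,0]<-.09)&(B[...,0]>-.12)&(abs(B[...,1])<.045)&(B[...,2]>.15)&(B[...,2]<.2);print('bar',m.sum(),np.round(np.nanmedian(B[m],0)*1000,1))
for t in (0,.06): print(t,-103*np.cos(t)-112*np.sin(t),65+6+112*np.cos(t)-103*np.sin(t))
grab('top','top2');W,f=cloud('top2');B=torail(W)
m=(abs(B[...,0])<.07)&(abs(B[...,1]+.0088)<.02);z=B[m]
for lo,hi in((-.057,-.035),(-.027,.027),(.037,.057)): q=z[(z[:,0]>lo)&(z[:,0]<hi)];print(np.round(np.nanmedian(q,0)*1000,1))
```

```text
30.95 [ 0.44505967 -0.28340098  0.32919105] [ 0.61519931 -0.23383134 -0.27930088]
bar 1167 [-105.     3.4  181.4]
0 -103.0 183.0
0.06 -109.53062433902382 176.62216780536008
[-47.3 -11.8  46.6]
[ -0.8 -11.9  78.1]
[ 48.  -12.   48.1]
```

View pics/top2.png

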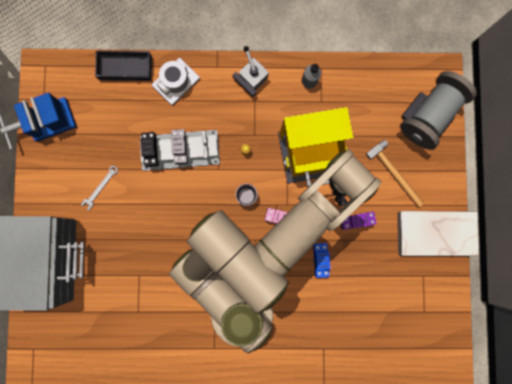

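The top view shows the module on the rail at (180,147), the bin upright with the bystanders in place, and the handle back at its starting height. Handing in.

```bash
python3 -c "
from rig import env
print(env.close_job())"
```

```text
the job is handed in; nothing more can be done
None
```

The job is handed in at about 31 s with no verdict returned: by my measurements the module sits flat on the rail between the black unit and the end stop and took a 15 N press on its foot shoulder without moving, and the bin is shut; the click was never seen directly.

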